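# Clamp the lens carrier in its fixture

### The job

Clamp the lens carrier in the fixture without picking anything up: with the side of a finger push the blue clamp strap round until it is fully home over the carrier, and only then push the red cam lever all the way down with the fingertips. Leave the carrier seated in its nest, leave the spare parts and tools around the fixture where they are, and finish clear of everything.

Things in the scene. Friction and masses are not known exactly. Their poses are not given: they have to be found in the camera images.
- fixture: clamping fixture bolted to the table: aluminium plate 130 (its x) x 280 (its y) x 15 mm, white nest rails amid it. Origin: centre of the plate's underside, on the table; yaw within 0.3 rad. In its frame (mm): vertical strap pivot at x 0, y -100; nest centre 0, 0; cam post (10 mm bolt) x 0, y +100. Its -x side faces the robot.
- strap (a joint): angle (rad) of the blue clamp strap about its vertical pivot: 0 = home, along the fixture's +y, hooked round the cam post (hard stop); grows as it opens towards the fixture's -x. Starts 0.8 to 1.2. Bar 26 mm wide, reaching 220 mm from the pivot, underside 46 and top 64 mm above the table. Stays where left (friction 0.15 N m) and clears everything in the nest.
- strap_push (a point): point on the strap's long side edge that looks away from the nest when it is open (the fixture's -x side when it is home), 135 mm from the pivot axis, half way up the edge (55 mm above the table); pushing here swings the strap home
- lever (a joint): angle (rad) of the red cam lever about a level axis along the fixture's x, through the cam post, 82 mm above the table: 0 = up, leaning outwards (fixture's +y) 65 degrees above level; grows going down, hard stop at 1.13 (level, pointing to +y). Starts 0 to 0.2. Stays where left (friction 0.2 N m; 2.5 N at its end moves it). 100 mm long from the axis, 24 x 12 mm near its end.
- lever_tip (a point): point on the middle of the upper (inner) face of the red lever, 85 mm from its axis, the place to push
- clamp_pad: black rubber pad, 20 mm diameter, under the strap 100 mm from its pivot; origin: centre of its underside. The lever draws strap and pad down together, 3 mm per rad, so with the strap home and the lever down the pad presses on the carrier's centre boss (2.5 mm gap with the lever up), and the lever gets a little stiffer.
- carrier: loose grey lens carrier 72 x 92 x 10 mm with six black lens barrels (tops 24 mm above its underside) and an aluminium centre boss (26 mm above its underside, i.e. 41 mm above the table), resting in the fixture's nest; origin: centre of its underside, 15 mm above the table.
- lens_a: spare lens barrel, black with a green glass front, upright, 27 mm diameter, 21 mm tall, standing behind the fixture (its +x side); origin: centre of underside
- lens_b: second spare lens barrel like lens_a, standing beside the robot-side left corner of the fixture; origin: centre of underside
- jar: small amber jar, white cap, 40 mm diameter, 45 mm tall, behind the fixture; origin: centre of underside
- tray: clear tray of black lens barrels, 200 x 150 x 30 mm, left of the fixture; origin: centre of underside
- driver: screwdriver lying on the table to the right; origin: its underside
- solvent: white plastic bottle, 56 mm diameter, 120 mm tall, to the right; origin: centre of underside
- tweezers: steel tweezers, 120 mm long, lying on the table to the left; origin: underside of the middle
Not all that is in view belongs to the job. Of the things shaped like the carrier, the grey one is meant.

How it is judged:
On the way, in this order (a step that is already met when the one before it is completed fails the run):
1. the strap is home over the carrier while the lever is still up (value of joint strap below 0.05 rad and value of joint lever below 0.5 rad), for 0.2 s.
2. the cam lever is down with the strap home (value of joint strap below 0.05 rad and value of joint lever above 1.04 rad), for 0.2 s.
At the end, for the whole second after the job is handed in: strap within 0.05 rad of home, cam lever past 1.04 rad (stop at 1.13), the pad pressing on the carrier with more than 1 N, the carrier at rest in its nest (within 3 mm of flat on the nest floor) (all of step 2 and contact force between clamp_pad and carrier above 1 N and z of carrier in the frame of fixture below 0.018 m and distance between carrier and fixture below 0.018 m and linear speed of carrier below 0.02 m/s); the robot touches nothing.
It fails at once if the lever is pushed down before the strap is home (value of joint lever above 0.6 rad and value of joint strap above 0.12 rad).
It fails at once if the carrier is lifted or pushed out of its nest (z of carrier in the frame of fixture above 0.021 m or distance of carrier from where it was at the start of the episode above 0.01 m).
It fails at once if a spare lens barrel or the jar is shifted by more than 20 mm, lifted or knocked over (distance of any of lens_a, lens_b, jar from where it was at the start of the episode above 0.02 m or angle between any of lens_a, lens_b, jar's own z axis and vertical above 0.5 rad).
It fails at once if the tray, a tool or the bottle is shifted by more than 20 mm, lifted or knocked over (distance of any of tray, driver, solvent, tweezers from where it was at the start of the episode above 0.02 m or angle between any of tray, solvent, tweezers's own z axis and vertical above 0.5 rad).
It also fails if it takes over 45 s, if anything falls off the work surface, if the arm or the gripper's body presses on something with over 40 N, if the wrist force passes 120 N, or if a joint passes its speed limit or range.

### The arm

A 6-joint arm with a two-finger parallel gripper is mounted at the origin on the work surface. World frame = base frame: x ahead of the robot, y to its left, z up, the work surface at z = 0. Lengths are in m, angles in rad, forces in N, time in s.
With the tool pointing down it reaches from about 0.35 to 0.775 m from the base axis. Payload 5.5 kg.
Tool frame: the origin (TCP) lies midway between the tips of the shut fingers; the grasp point (between the pads) lies 19 mm behind it; z points along the fingers, y is the direction in which the jaws open and shut (so a half turn about z gives the same grasp; the last joint's range is limited). The gripper opens to 85 mm and grips with 20 to 120 N. Pads are 22 mm wide; open, the fingers measure 114 mm over their backs; the gripper's body (76 mm by 85 mm) begins 54 mm behind the grasp point. The pads swing forward as they close: fully open they stand 13 mm farther back than shut.
Start: joints at [-1.274, 0.313, 0.046, 1.304, 0, 1.431], TCP at [0.243, -0.521, 0.231] pointing down, gripper open.
Joint ranges: [-2.76, 2.76], [-0.86, 1.69], [-1.03, 1.26], [-2.2, 2.34], [-1.47, 1.5], [-3.14, 3.14]. Speed limits (rad/s): [2.57, 2.57, 3.14, 3.14, 3.14, 3.14].

### API

Orientations are given as a unit quaternion [w, x, y, z].
In Python, from workcell import env gives the robot as it stands.
- The arm moves only by the shell command python3 -m pendant 'ROWS' [FORCE]. ROWS is JSON, a list of rows, each a list of 3 entries, a list of its own where there are three numbers: the shift along the tool's x, y, z each as a share of 20 mm, from -1 to 1, then the turn about the tool's z as a share of 6 degrees, from -1 to 1, then the closure, from -1 (fully open) to 1 (shut). In form: [[[tx, ty, tz], turn, claw], ...]. A call has 1 to 12 rows; each row shifts and turns the commanded pose from where the row before left it, along the tool's axes as they then stand; what a row does not reach is not made up. A row lasts 1/8 s, in which the tool goes at most 62.5 mm and 10.7 degrees, less where a joint would pass 70% of its speed; a pose out of reach is approached as far as the arm can. A call with a number of a shift or a turn outside -1 to 1 is refused whole. A call with a gripper value outside its range is refused whole. The fingers move at their own pace and stop on an object; FORCE is the grip in N (left out, the last holds). Time passes only in rows, so rows that do not move let the fingers close. It gives the time, the measured TCP pose, the force and the opening at its end, in the units of the state.
- env.get_state(): the state, without advancing time (a new reading comes with each control period).
- env.read_camera(name): name is "side" or "top" or "wrist"; returns a dict with "color" (384x512x3 uint8, blue, green, red), "mtx" (3x3 intrinsics, pixels), "k1" (the pictures are not rectified: a ray, as slopes to the right and down, at radius r is drawn at 1 + k1 r^2 times it, then the intrinsics apply), "view" (4x4, takes a point from world to camera coordinates). Camera axes: x right, y down, z forward; pixel columns grow to the right and rows downward; lengths in m; the calibration is good to about 2 mm. A picture is of the moment at which its call begins. There is no depth.
- env.hand_in(): hands the job in, once; it reports no verdict.
Trained networks look in the newest picture that a camera, given by its name, has taken for a name from the list of things; names that differ only in an ending like _2 or _b are one class to them, and where a whole thing is asked for, a point or a joint stands for the part that bears it (a point fixed in the world has none). Each returns a list of dicts, best first, with "p" (0 to 1); they miss things now and then, are a little off and sometimes report something else, mostly with a low value. They report only what shows in the picture. A call takes as long as a camera call. They do not tell look-alikes from the thing itself.
- env.boxes_of(camera, thing): "location" ([column, row] in pixels, amid what is visible of it).
- env.cut_out(camera, thing): "region" (384x512 bool, what is visible of it) and "location" ([column, row] in pixels, amid what is visible of it).
The state is a dict: "clock": time; "joint_pos": joint angles; "qvel": joint speeds; "tau": joint torques, N m; "tcp_pos": TCP position; "orientation": TCP orientation; "wrist_force": force on the tool from outside, world axes, zero at the start; "ft_torque": the same for the moment, N m; "finger_gap": finger opening in m.
Only numpy, scipy, OpenCV 4.12 (cv2) and the standard library are available. Lean on these libraries where they do the work, as an engineer would, in place of code of your own. Each camera call takes 0.05 s, during which the arm holds its last target.

## Working session

There is one attempt and no reset: what is moved stays moved. The work goes in short steps, Python scripts to look and compute and a shell command to move; the robot and the scene stay as the last step left them, time stands still between calls to the robot, and variables do not carry over. Pictures are saved under pics/ and viewed, and the job is handed in when it is done.

```bash
mkdir -p pics; ls; python3 - <<'E'
from workcell import env
import cv2
s=env.get_state(); print(s)
for n in ["side","top","wrist"]:
    r=env.read_camera(n); cv2.imwrite(f"pics/{n}0.png",r["color"]); print(n,r["mtx"],r["k1"],r["view"])
    for t in ["fixture","strap","strap_push","lever","lever_tip","carrier","lens_a","jar","tray","solvent"]:
        print(t,[(round(d["p"],2),[round(float(x)) for x in d["location"]]) for d in env.boxes_of(n,t)][:3])
E
```

```text
pics
{'clock': 0.0, 'joint_pos': array([-1.27358758e+00,  3.14012858e-01,  4.49992023e-02,  1.30359003e+00,
       -1.01932715e-05,  1.43120651e+00]), 'qvel': array([ 2.08033761e-05,  1.09593469e-03, -7.24886392e-04, -1.50986912e-03,
        1.42608433e-04,  1.30762517e-03]), 'tau': array([-7.26946637e-04, -4.80623460e+01,  2.98536783e+01,  1.93776452e-02,
       -3.94509525e-04,  2.01786065e-05]), 'tcp_pos': array([ 0.24309519, -0.52053644,  0.23041004]), 'orientation': array([-9.00471190e-04,  9.76245124e-01,  2.16667120e-01, -7.62254412e-05]), 'wrist_force': array([ 0.39525045,  0.29902268, -0.32959373]), 'ft_torque': array([0.00848628, 0.01303935, 0.00750062]), 'finger_gap': 0.08519188854606656}
side [[446.21863286   0.         258.97332251]
 [  0.         446.21863286 195.56561465]
 [  0.           0.           1.        ]] -0.010989760068637985 [[-0.73685568 -0.67587787  0.01525835  0.40107711]
 [-0.41164201  0.43064822 -0.8031768   0.31167865]
 [ 0.53627844 -0.59810636 -0.59554531  1.17166941]
 [ 0.          0.          0.          1.        ]]
fixture [(0.83, [257, 216])]
str
[... 956 characters left out ...]
138]), (0.22, [268, 200])]
lens_a [(0.45, [218, 208]), (0.42, [253, 154])]
jar [(0.59, [272, 145])]
tray [(0.79, [122, 197]), (0.57, [266, 203])]
solvent [(0.63, [370, 171])]
wrist [[316.89470114   0.         259.9023059 ]
 [  0.         316.89470114 194.69576524]
 [  0.           0.           1.        ]] -0.06802400550057074 [[ 4.23058541e-01 -9.06102288e-01  3.39359033e-04 -5.75063887e-01]
 [-8.71572184e-01 -4.06833994e-01  2.73583679e-01 -3.60114444e-02]
 [-2.47756734e-01 -1.16037688e-01 -9.61848146e-01  3.76310001e-01]
 [ 0.00000000e+00  0.00000000e+00  0.00000000e+00  1.00000000e+00]]
fixture []
strap []
strap_push []
lever []
lever_tip []
carrier []
lens_a []
jar []
tray []
solvent []
```

```bash
python3 - <<'E'
import cv2
a=cv2.imread("pics/top0.png")[90:290,60:420]; cv2.imwrite("pics/top0z.png",cv2.resize(a,None,fx=2.2,fy=2.2,interpolation=cv2.INTER_CUBIC))
a=cv2.imread("pics/side0.png")[100:320,130:400]; cv2.imwrite("pics/side0z.png",cv2.resize(a,None,fx=2.7,fy=2.7,interpolation=cv2.INTER_CUBIC))
E
```

```text
(no output)
```

View pics/top0z.png

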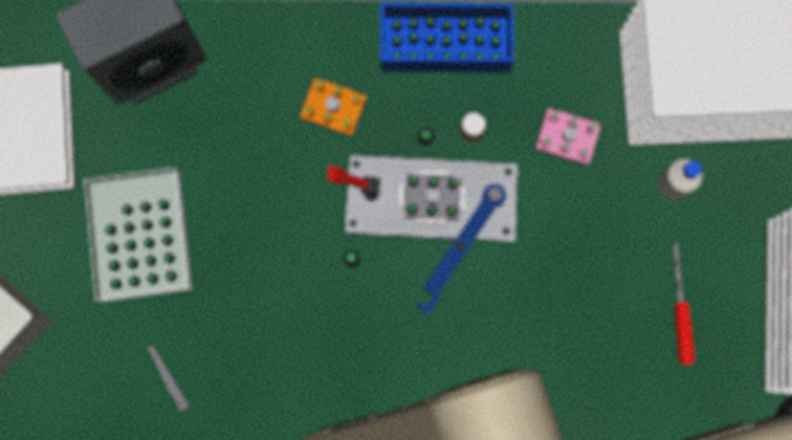

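View pics/side0z.png

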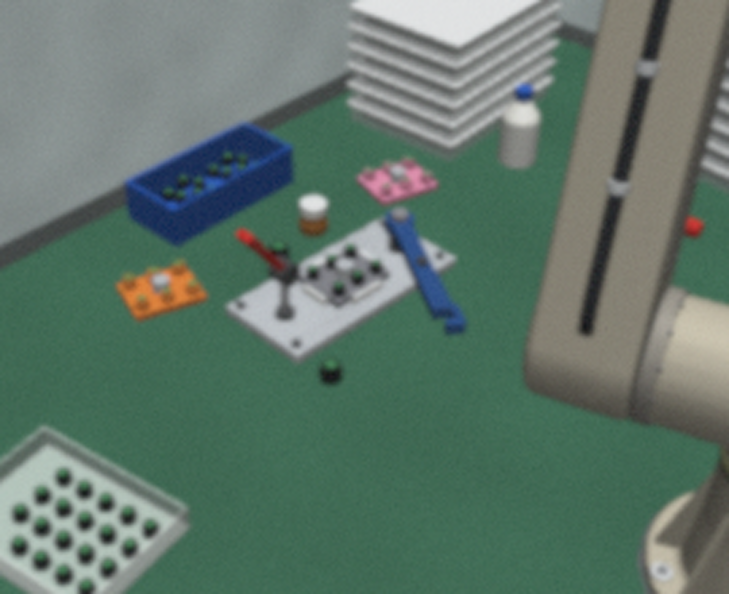

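View pics/side0.png

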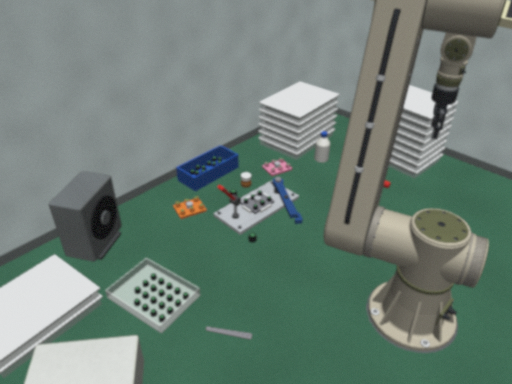

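Top view: the plate corners are at zoomed (350,156), (518,165), (516,241) and (345,235). The strap pivot is at (494,194), with the strap open towards lower left and its tip at (427,308). The lever hub is at (372,187) and its tip at (332,173). Spare lens_b is at (351,258). Next I fit the fixture's pose.

```bash
cat > h.py <<'E'
import numpy as np, cv2
from scipy.optimize import least_squares
def proj(r,P):
    P=np.atleast_2d(P); c=P@r["view"][:3,:3].T+r["view"][:3,3]
    s=c[:,:2]/c[:,2:]; s=s*(1+r["k1"]*(s**2).sum(1,keepdims=True))
    return s@r["mtx"][:2,:2].T+r["mtx"][:2,2]
def fx(p,P):
    P=np.atleast_2d(np.array(P,float)); c,s=np.cos(p[2]),np.sin(p[2])
    return np.c_[p[0]+c*P[:,0]-s*P[:,1],p[1]+s*P[:,0]+c*P[:,1],P[:,2]]
def ray(r,uv,z):
    s=least_squares(lambda q:(proj(r,[q[0],q[1],z])[0]-uv),[0.5,0]).x
    return np.r_[s,z]
def strap_pts(a):
    # pts in fixture frame: along dir, pivot
    d=np.array([-np.sin(a),np.cos(a)]); return d
def inv(p,P):
    P=np.atleast_2d(P);c,s=np.cos(p[2]),np.sin(p[2]); d=P[:,:2]-p[:2]
    return np.c_[d[:,0]*c+d[:,1]*s,-d[:,0]*s+d[:,1]*c]
E
cat > fit.py <<'E'
from h import *
from workcell import env
R={n:env.read_camera(n) for n in ["top","side"]}
up=lambda u,o,f:np.array(o)+np.array(u,float)/f
top=lambda u:up(u,(60,90),2.2); side=lambda u:up(u,(130,100),2.7)
# auto-corners: cut_out
c=.065; d=.14
obs=[("top",top((350,156)),(c,d,.015)),("top",top((518,165)),(c,-d,.015)),("top",top((516,241)),(-c,-d,.015)),("top",top((345,235)),(-c,d,.015)),
("top",top((494,194)),(0,-.1,.07)),
("side",side((227,305)),(c,d,.015)),("side",side((297,357)),(-c,d,.015)),("side",side((457,260)),(-c,-d,.015)),("side",side((400,214)),(0,-.1,.07))]
f=lambda p:np.concatenate([proj(R[n],fx(p,P))[0]-uv for n,uv,P in obs])
s=least_squares(f,[.5,0,0],loss="soft_l1"); p=s.x; print(p); print(f(p).reshape(-1,2).round(1))
ft=lambda q:np.concatenate([proj(R["top"],fx(q,P))[0]-uv for n,uv,P in obs if n=="top"]);print("top only",least_squares(ft,p).x)
fs=lambda q:np.concatenate([proj(R["side"],fx(q,P))[0]-uv for n,uv,P in obs if n=="side"]);print("side only",least_squares(fs,p).x)
np.save("p.npy",p)
t=ray(R["top"],top((433,294)),.064); v=inv(p,t)[0]-[0,-.1]; print("strap tip",t,np.arctan2(-v[0],v[1]),np.hypot(*v))
t=ray(R["side"],side((440,310)),.064); v=inv(p,t)[0]-[0,-.1]; print("strap tip side",t,np.arctan2(-v[0],v[1]),np.hypot(*v))
for n,r in R.items():
    im=r["color"].copy(); im=cv2.resize(im,None,fx=3,fy=3,interpolation=cv2.INTER_CUBIC)
    def ln(P,col):
        q=(proj(r,fx(p,P))*3+1).astype(int); cv2.polylines(im,[q],True,col,1)
    ln([(c,d,.015),(c,-d,.015),(-c,-d,.015),(-c,d,.015)],(0,255,255))
    a=float(__import__("sys").argv[1]); D=np.array([-np.sin(a),np.cos(a)]);N=np.array([-D[1],D[0]]) 
    ln([(*(np.array([0,-.1])+D*l+N*w*.013),.064) for l,w in [(0,-1),(0,1),(.22,1),(.22,-1)]],(0,0,255))
    for th in np.radians([65-0,65-.2*57.3]): 
        ln([(0,.1,.082),(0,.1+.1*np.cos(th),.082+.1*np.sin(th))],(255,255,0))
    o=(3*proj(r,fx(p,(0,0,.02)))[0]).astype(int); cv2.imwrite(f"pics/fit_{n}.png",im[max(0,o[1]-250):o[1]+250,max(0,o[0]-350):o[0]+350])
for nm,uv in [("lens_b",(351,258)),("lens_a",(426,136)),("jar",(473,124)),("solvent",(690,172)),("trayR",(190,290))]:
    t=ray(R["top"],top(uv),{"jar":.045,"solvent":.12}.get(nm,.021)); print(nm,t.round(3),inv(p,t)[0].round(3))
E
python3 fit.py 0.95
```

```text
[ 0.60112139 -0.0565375  -0.04549445]
[[-0.4  0. ]
 [-0.6 -0.2]
 [-0.9  0.2]
 [-0.3 -1. ]
 [ 0.1  0.4]
 [-0.  -0. ]
 [ 0.9 -0.6]
 [ 0.2 -1.2]
 [ 0.6 -0.3]]
top only [ 0.60053977 -0.05804804 -0.03883662]
side only [ 0.60008248 -0.05367155 -0.05537299]
strap tip [ 0.43685873 -0.05812238  0.064     ] 1.064519441729372 0.18754730922124557
strap tip side [ 0.44088668 -0.04312277  0.064     ] 0.9871397090753165 0.19255605102494155
lens_b [0.5   0.075 0.021] [-0.107  0.126]
lens_a [ 0.706 -0.048  0.021] [0.105 0.013]
jar [ 0.721 -0.125  0.045] [ 0.123 -0.063]
solvent [ 0.625 -0.459  0.12 ] [ 0.042 -0.401]
trayR [0.446 0.334 0.021] [-0.172  0.384]
```

```bash
python3 fit.py 1.02 >/dev/null
```

```text
(no output)
```

View pics/fit_top.png

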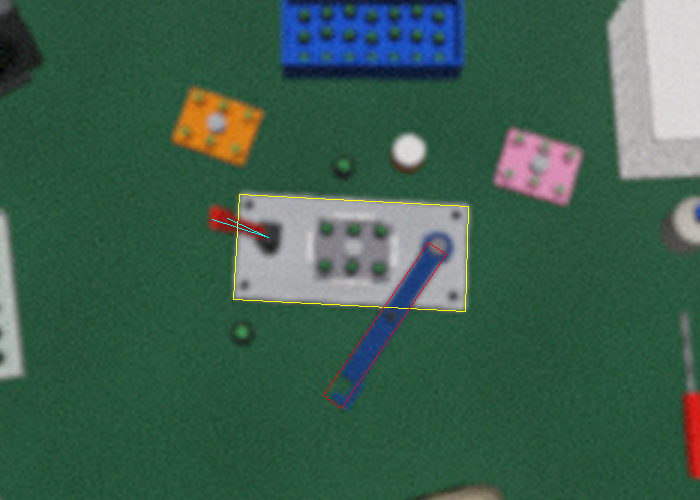

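View pics/fit_side.png

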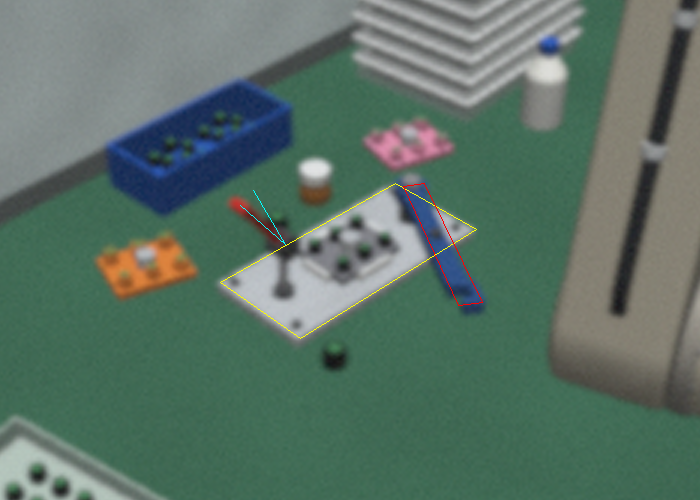

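Fit agrees to about 1 px: fixture at (0.601, -0.057), yaw -0.045, strap ≈1.03, lever ≈0.15. First I turn the tool to line up with the fixture and shut the fingers.

```bash
python3 -m pendant '[[[0,0,0],0.92,1],[[0,0,0],0.92,1],[[0,0,0],0.92,1],[[0,0,0],0.92,1],[[0,0,0],0.92,1],[[0,0,0],0,1]]' 40
cat > where.py <<'E'
from h import *
from workcell import env
import sys
from scipy.spatial.transform import Rotation as Ro
p=np.load("p.npy"); s=env.get_state(); q=s["orientation"]; M=Ro.from_quat([q[1],q[2],q[3],q[0]]).as_matrix()
print("t",s["clock"],"tcp fix mm",(inv(p,s["tcp_pos"])[0]*1000).round(1),"z",round(s["tcp_pos"][2]*1000,1),"F",s["wrist_force"].round(1),"gap",round(s["finger_gap"],3))
print("toolx yaw rel fix deg",round(np.degrees(np.arctan2(M[1,0],M[0,0])-p[2]),2),"tilt",round(M[2,2],4))
if len(sys.argv)>1:
    T=fx(p,np.array([float(x) for x in sys.argv[1:4]])/1000)[0]; print("units of 20mm in tool:",(M.T@(T-s["tcp_pos"])/.02).round(2))
E
python3 where.py -133 -88 200
```

```text
clock: 2.6
tcp_pos: [0.2432, -0.5211, 0.2313]
orientation: [0.0, 1.0, -0.022, 0.0]
wrist_force: [0.4, -0.1, 0.5]
finger_gap: -0.0001
t 2.6 tcp fix mm [-336.4 -480.3] z 231.3 F [ 0.4 -0.1  0.5] gap -0.0
toolx yaw rel fix deg 0.09 tilt -1.0
units of 20mm in tool: [ 10.2  -19.6    1.56]
```

```bash
python3 -m pendant '[[[0.5,-0.95,0.05],0,1],[[0.5,-0.95,0.05],0,1],[[0.5,-0.95,0.05],0,1],[[0.5,-0.95,0.05],0,1],[[0.5,-0.95,0.05],0,1],[[0.5,-0.95,0.05],0,1],[[0.5,-0.95,0.05],0,1],[[0.5,-0.95,0.05],0,1],[[0.5,-0.95,0.05],0,1],[[0.5,-0.95,0.05],0,1],[[0,0,0],0,1]]' >/dev/null
python3 -m pendant '[[[0.5,-0.95,0.05],0,1],[[0.5,-0.95,0.05],0,1],[[0.5,-0.95,0.05],0,1],[[0.5,-0.95,0.05],0,1],[[0.5,-0.95,0.05],0,1],[[0.5,-0.95,0.05],0,1],[[0.5,-0.95,0.05],0,1],[[0.5,-0.95,0.05],0,1],[[0.5,-0.95,0.05],0,1],[[0.5,-0.95,0.05],0,1],[[0,0,0],0,1]]'
python3 where.py -133 -88 49
python3 - <<'E'
from h import *
from workcell import env
p=np.load("p.npy"); r=env.read_camera("wrist"); im=r["color"].copy()
c,d=.065,.14
def ln(P,col,cl=True): cv2.polylines(im,[proj(r,fx(p,P)).astype(int)],cl,col,1)
ln([(c,d,.015),(c,-d,.015),(-c,-d,.015),(-c,d,.015)],(0,255,255))
a=1.03; D=np.array([-np.sin(a),np.cos(a)]);N=np.array([-D[1],D[0]])
ln([(*(np.array([0,-.1])+D*l+N*w*.013),.064) for l,w in [(0,-1),(0,1),(.22,1),(.22,-1)]],(0,0,255))
ln([(0,.1,.082),(0,.1+.1*np.cos(.93),.082+.1*np.sin(.93))],(255,255,0))
cv2.imwrite("pics/w1.png",np.hstack([im]))
cv2.imwrite("pics/w1raw.png",r["color"])
E
```

```text
clock: 5.35
tcp_pos: [0.4605, -0.15, 0.2112]
orientation: [0.0, 1.0, -0.022, -0.0]
wrist_force: [-0.2, -0.2, 0.3]
finger_gap: -0.0004
t 5.35 tcp fix mm [-136.2  -99.7] z 211.2 F [-0.2 -0.2  0.3] gap -0.0
toolx yaw rel fix deg 0.12 tilt -1.0
units of 20mm in tool: [ 0.16 -0.59  8.11]
```

View pics/w1.png

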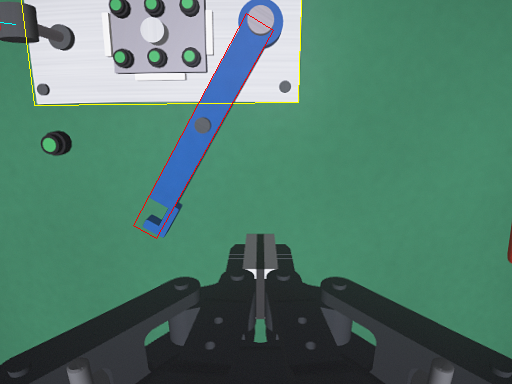

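The wrist view agrees with the fit: the strap edge runs (272,30)→(160,235), and the tool is to the right of it and clear. Going down to z≈50 mm, between the strap's underside and top.

```bash
python3 -m pendant '[[[0,0,0.9],0,1],[[0,0,0.9],0,1],[[0,0,0.9],0,1],[[0,0,0.9],0,1],[[0,0,0.9],0,1],[[0,0,0.9],0,1],[[0,0,0.9],0,1],[[0,0,0.9],0,1],[[0,0,0.85],0,1],[[0,0,0],0,1]]'
python3 where.py -133 -88 49
python3 - <<'E'
import numpy as np
for a in np.arange(1.05,-.06,-.1):
    D=np.array([-np.sin(a),np.cos(a)]);N=np.array([-np.cos(a),-np.sin(a)])
    h=11*abs(N[0])+14.5*abs(N[1]); print(round(a,2),(np.array([0,-100])+118*D+(13+h)*N).round(1))
E
```

```text
clock: 6.65
tcp_pos: [0.4588, -0.1508, 0.0493]
orientation: [-0.0, 1.0, -0.023, -0.001]
wrist_force: [-0.5, -0.3, 0.5]
finger_gap: -0.0
t 6.65 tcp fix mm [-137.9 -100.6] z 49.3 F [-0.5 -0.3  0.5] gap -0.0
toolx yaw rel fix deg -0.04 tilt -1.0
units of 20mm in tool: [ 0.24 -0.63  0.01]
1.05 [-117.8  -68.2]
0.95 [-114.1  -56.7]
0.85 [-109.2  -45.5]
0.75 [-103.1  -34.7]
0.65 [-95.7 -24.5]
0.55 [-87.2 -15.1]
0.45 [-77.6  -6.5]
0.35 [-67.1   1.1]
0.25 [-55.6   7.6]
0.15 [-43.4  12.8]
0.05 [-30.6  16.6]
-0.05 [-18.8  19.1]
```

```bash
python3 -m pendant '[[[0.4,-0.73,0],0,1],[[0.4,-0.73,0],0,1],[[0.4,-0.73,0],0,1],[[0.25,-0.56,0],0,1],[[0.3,-0.54,0],0,1],[[0.37,-0.51,0],0,1],[[0.43,-0.47,0],0,1],[[0.48,-0.43,0],0,1],[[0.52,-0.38,0],0,1],[[0,0,0],0,1]]'
python3 where.py -43 13 50
python3 - <<'E'
from workcell import env
import cv2
r=env.read_camera("top"); a=r["color"][120:270,160:340]; cv2.imwrite("pics/t2.png",cv2.resize(a,None,fx=4,fy=4,interpolation=cv2.INTER_CUBIC))
E
```

```text
clock: 7.9
tcp_pos: [0.5367, -0.0515, 0.0502]
orientation: [-0.0, 1.0, -0.022, 0.0]
wrist_force: [0.1, 0.3, -0.2]
finger_gap: -0.0001
t 7.9 tcp fix mm [-64.6   2.1] z 50.2 F [ 0.1  0.3 -0.2] gap -0.0
toolx yaw rel fix deg 0.1 tilt -1.0
units of 20mm in tool: [ 1.08 -0.54  0.01]
```

View pics/t2.png

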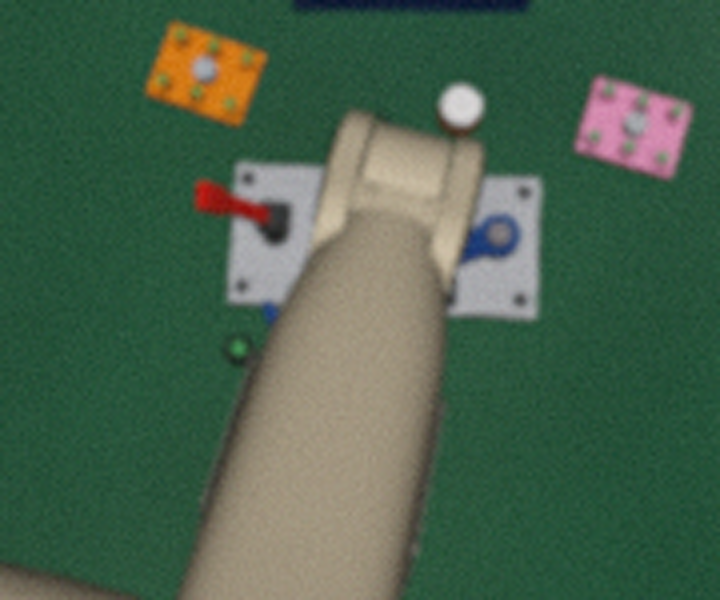

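The strap is swinging: its tip shows at (270,312) and its root now points left. I continue along the arc to home.

```bash
python3 -m pendant '[[[0.5,-0.25,0],0,1],[[0.5,-0.2,0],0,1],[[0.5,-0.15,0],0,1],[[0.3,-0.05,0],0,1],[[0,0,0],0,1]]'
python3 where.py -24 15 50
python3 -m pendant '[[[0.2,0,0],0,1],[[0,0,0],0,1]]'
python3 where.py -24 15 50
```

```text
clock: 8.57
tcp_pos: [0.5729, -0.0406, 0.0502]
orientation: [-0.0, 1.0, -0.022, 0.0]
wrist_force: [-0.7, -0.3, -1.3]
finger_gap: 0.0
t 8.575 tcp fix mm [-28.9  14.7] z 50.2 F [-0.7 -0.3 -1.3] gap 0.0
toolx yaw rel fix deg 0.06 tilt -1.0
units of 20mm in tool: [ 0.25 -0.02  0.01]
clock: 8.82
tcp_pos: [0.5762, -0.0409, 0.0503]
orientation: [-0.0, 1.0, -0.022, -0.0]
wrist_force: [-1.1, 0.2, -0.6]
finger_gap: 0.0001
t 8.825 tcp fix mm [-25.7  14.5] z 50.3 F [-1.1  0.2 -0.6] gap 0.0
toolx yaw rel fix deg 0.03 tilt -1.0
units of 20mm in tool: [ 0.08 -0.02  0.01]
```

```bash
python3 -m pendant '[[[0.15,0,0],0,1],[[0,0,0],0,1]]'
python3 -m pendant '[[[0.15,0,0],0,1],[[0,0,0],0,1]]'; python3 where.py
```

```text
clock: 9.07
tcp_pos: [0.5793, -0.041, 0.0503]
orientation: [-0.0, 1.0, -0.022, 0.0]
wrist_force: [-0.8, 0.9, -0.5]
finger_gap: 0.0002
clock: 9.32
tcp_pos: [0.5814, -0.041, 0.05]
orientation: [-0.0, 1.0, -0.022, -0.001]
wrist_force: [-2.7, 1.8, 0.8]
finger_gap: 0.0002
t 9.325 tcp fix mm [-20.4  14.6] z 50.0 F [-2.7  1.8  0.8] gap 0.0
toolx yaw rel fix deg 0.04 tilt -1.0
```

```bash
python3 -m pendant '[[[0.12,0,0],0,1],[[0,0,0],0,1]]'; python3 -m pendant '[[[0.12,0,0],0,1],[[0,0,0],0,1]]'; python3 where.py
```

```text
clock: 9.57
tcp_pos: [0.5828, -0.0409, 0.0497]
orientation: [-0.0, 1.0, -0.022, -0.002]
wrist_force: [-5.8, 1.1, 2.2]
finger_gap: 0.0005
clock: 9.82
tcp_pos: [0.5841, -0.0408, 0.0494]
orientation: [-0.0, 1.0, -0.022, -0.003]
wrist_force: [-8.0, 2.1, 3.1]
finger_gap: -0.0001
t 9.825 tcp fix mm [-17.7  14.9] z 49.4 F [-8.   2.1  3.1] gap -0.0
toolx yaw rel fix deg 0.04 tilt -1.0
```

The force rises to 8 N with little motion, which indicates the hard stop. I back off, go up and look.

```bash
python3 -m pendant '[[[-0.8,0,0],0,1],[[-0.9,0.2,0],0,1],[[-0.9,0.2,-0.5],0,1],[[-0.6,0.2,-1],0,1],[[-0.3,0,-1],0,1],[[-0.2,0,-1],0,1],[[-0.2,0,-1],0,1],[[0,0,-1],0,1],[[0,0,-1],0,1],[[0,0,-1],0,1],[[0,0,0],0,1]]'
python3 where.py
python3 - <<'E'
from h import *
from workcell import env
p=np.load("p.npy")
for n in ("side","wrist"):
    r=env.read_camera(n); k=3 if n=="side" else 1.5; im=cv2.resize(r["color"],None,fx=k,fy=k,interpolation=cv2.INTER_CUBIC)
    o=(k*proj(r,fx(p,(0,.03,.04)))[0]).astype(int); print(n,o)
    im=im[max(0,o[1]-280):o[1]+280,max(0,o[0]-350):o[0]+350]; cv2.imwrite(f"pics/b_{n}.png",im)
E
```

```text
clock: 11.2
tcp_pos: [0.5107, -0.0506, 0.2023]
orientation: [0.001, 1.0, -0.023, 0.003]
wrist_force: [0.6, 0.1, -0.4]
finger_gap: -0.0002
t 11.2 tcp fix mm [-90.6   1.8] z 202.3 F [ 0.6  0.1 -0.4] gap -0.0
toolx yaw rel fix deg 0.02 tilt -1.0
side [755 604]
wrist [342 119]
```

View pics/b_side.png

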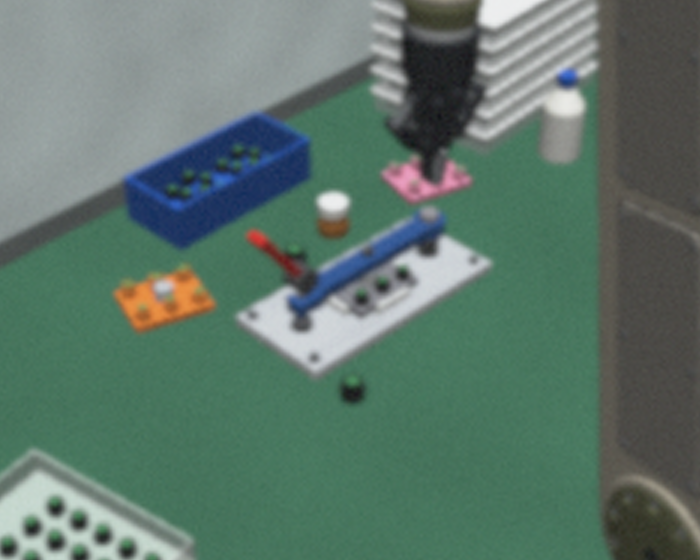

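View pics/b_wrist.png

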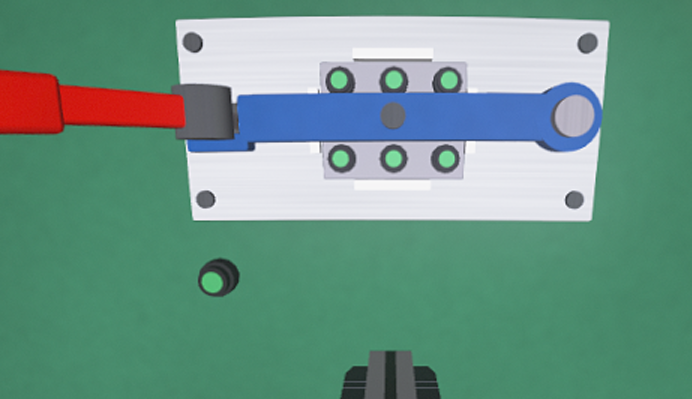

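The strap looks home, hooked round the post and parallel to the plate, with the carrier seated. I check its angle numerically.

```bash
cat > chk.py <<'E'
from h import *
from workcell import env
p=np.load("p.npy"); r=env.read_camera("wrist"); hsv=cv2.cvtColor(r["color"],cv2.COLOR_BGR2HSV)
m=cv2.inRange(hsv,(105,100,80),(125,255,255)); cv2.imwrite("pics/m.png",m)
o=proj(r,fx(p,(0,0,.04)))[0]
# strap edges at columns
L=[];cols=range(195,335,10)
for u in cols:
    v=np.where(m[:,u])[0]; v=v[v<130]
    L.append([u,v.min(),v.max()+1])
L=np.array(L,float)
mid=np.array([inv(p,ray(r,(u,(a+b)/2),.064))[0] for u,a,b in L]); k=np.polyfit(mid[:,1],mid[:,0],1)
print("strap line in fitted frame: angle",-k[0],"x at pivot",np.polyval(k,-.1)*1000)
# bolts of plate refine yaw
g=r["color"].min(2)
bo=[]
for P in [(.05,.125),(.05,-.125),(-.05,.125),(-.05,-.125)]:
    uv=proj(r,fx(p,(*P,.017)))[0]; x,y=uv.astype(int); 
    y0,x0=max(0,y-13),max(0,x-13); w=(cv2.cvtColor(r["color"],cv2.COLOR_BGR2GRAY)[y0:y+13,x0:x+13]<140)
    q=np.argwhere(w); bo.append((q.mean(0)+[y0,x0])[::-1]); 
F=np.array([inv(p,ray(r,b,.016))[0] for b in bo]); print((F*1000).round(1))
print("yaw corr from bolts",np.arctan2(-(F[0]-F[1])[0],(F[0]-F[1])[1]),np.arctan2(-(F[2]-F[3])[0],(F[2]-F[3])[1]),"centre",F.mean(0)*1000)
E
python3 chk.py
```

```text
strap line in fitted frame: angle 0.00617659735360402 x at pivot 0.22273572910598743
[[  50.4  128.2]
 [  50.5 -124.5]
 [ -49.9  130.7]
 [ -49.8 -125.1]]
yaw corr from bolts 0.00030651685100146223 0.0004920855080551557 centre [0.31123687 2.33691753]
```

Strap angle is 0.006 rad, and the plate bolts confirm the frame to about 2 mm. Next is the lever: first move above it on its inner side.

```bash
python3 where.py 0 106 202
python3 -m pendant '[[[0.9,-0.9,0],0,1],[[0.9,-0.9,0],0,1],[[0.9,-0.9,0],0,1],[[0.9,-0.9,0],0,1],[[0.93,-0.9,0],0,1],[[0,-0.7,0],0,1],[[0,0,0],0,1]]'
python3 where.py 0 110 165
python3 - <<'E'
import numpy as np
for e in np.radians(np.arange(65,-11,-6)):
    print(round(1.134-e,2),round(102+80*np.cos(e)-6*np.sin(e)-14.5,1),round(82+80*np.sin(e)+6*np.cos(e),1))
from workcell import env; import cv2
for n in ("side","top"):
    r=env.read_camera(n);a=r["color"][100:280,180:360]; cv2.imwrite(f"pics/c_{n}.png",cv2.resize(a,None,fx=3,fy=3,interpolation=cv2.INTER_CUBIC))
E
```

```text
t 11.35 tcp fix mm [-92.8   2.3] z 199.6 F [-0.3 -0.4 -0.4] gap -0.0
toolx yaw rel fix deg 0.03 tilt -1.0
units of 20mm in tool: [ 4.64 -5.18 -0.12]
clock: 12.22
tcp_pos: [0.6027, 0.0507, 0.1993]
orientation: [0.0, 1.0, -0.022, -0.001]
wrist_force: [0.4, -0.4, -0.5]
finger_gap: 0.0001
t 12.225 tcp fix mm [ -3.3 107.2] z 199.3 F [ 0.4 -0.4 -0.5] gap 0.0
toolx yaw rel fix deg 0.12 tilt -1.0
units of 20mm in tool: [ 0.17 -0.14  1.72]
-0.0 115.9 157.0
0.1 123.6 153.7
0.21 130.9 149.5
0.31 137.7 144.6
0.42 143.9 139.0
0.52 149.6 132.8
0.63 154.6 126.0
0.73 158.8 118.8
0.84 162.3 111.1
0.94 164.9 103.2
1.05 166.7 94.9
1.15 167.6 86.6
1.26 167.6 78.2
```

View pics/c_side.png

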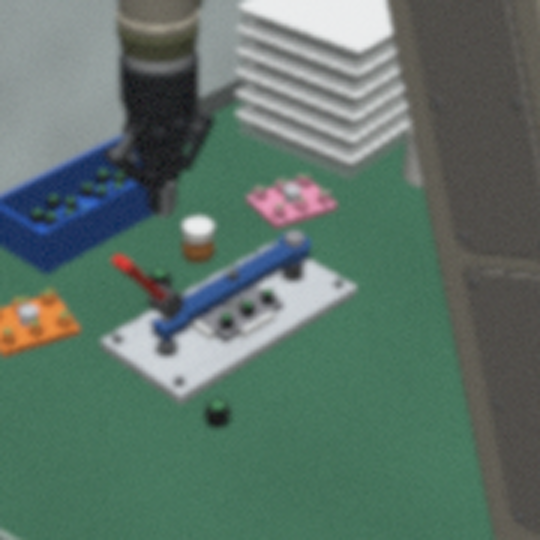

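Fingertips (165,205) are high and inboard of the lever, whose tip is at (122,262). I go down inboard and then follow the lever's arc.

```bash
python3 -m pendant '[[[0.15,0,0.9],0,1],[[0,0,0.8],0,1],[[0,-0.45,0.4],0,1],[[0,-0.38,0.17],0,1],[[0,-0.36,0.21],0,1],[[0,-0.34,0.25],0,1],[[0,-0.31,0.28],0,1],[[0,0,0],0,1]]'
python3 where.py 0 150 133
```

```text
clock: 13.32
tcp_pos: [0.6073, 0.0717, 0.1398]
orientation: [-0.006, 1.0, -0.009, -0.0]
wrist_force: [-0.0, 1.0, -0.0]
finger_gap: -0.0003
t 13.325 tcp fix mm [  0.3 128.4] z 139.8 F [-0.  1. -0.] gap -0.0
toolx yaw rel fix deg 1.54 tilt -0.9999
units of 20mm in tool: [ 0.01 -1.08  0.35]
```

TCP y is 128 instead of 144, the tool has turned slightly, and the force is tiny. I look before going on.

```bash
python3 - <<'E'
from workcell import env; import cv2
print({k:v.round(3) for k,v in env.get_state().items() if k in("joint_pos","wrist_force","ft_torque","qvel","tau")})
for n in ("side","wrist"):
    r=env.read_camera(n);a=r["color"][110:230,160:340] if n=="side" else r["color"]; cv2.imwrite(f"pics/d_{n}.png",cv2.resize(a,None,fx=4 if n=="side" else 1.5,fy=4 if n=="side" else 1.5,interpolation=cv2.INTER_CUBIC))
E
```

```text
{'joint_pos': array([-0.02 ,  0.422, -0.022,  1.127,  0.012,  3.141]), 'qvel': array([-0.004, -0.004,  0.007,  0.01 , -0.   , -0.   ]), 'tau': array([ 1.2800e-01, -5.2673e+01,  2.8600e+01, -1.0000e-01,  4.9000e-02,
        1.0000e-03]), 'wrist_force': array([-0.042,  1.017, -0.021]), 'ft_torque': array([-0.045,  0.017, -0.04 ])}
```

View pics/d_side.png

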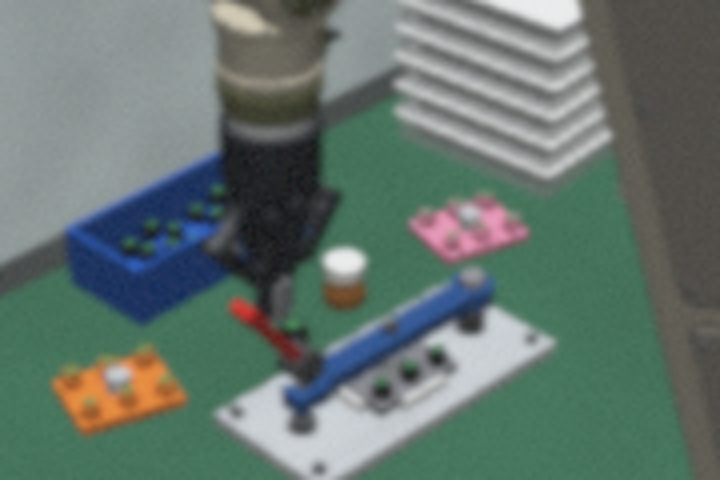

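View pics/d_wrist.png

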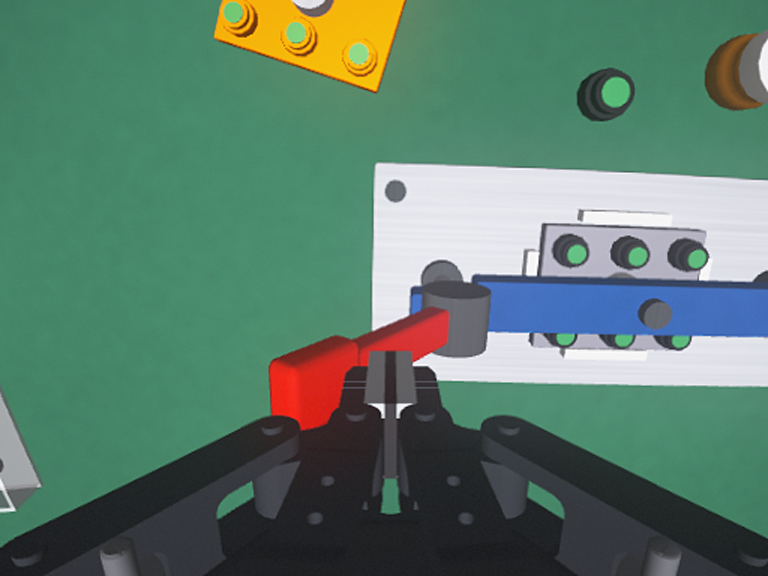

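Joint 6 is at its limit (3.141), so it is the arm that is stuck, not the lever. I back off up and inboard, and turn the tool −90° to get away from the limit.

```bash
python3 -m pendant '[[[0,0.7,-1],0,1],[[0,0.7,-1],0,1],[[0,0,-1],0,1],[[0,0,0],-1,1],[[0,0,0],-1,1],[[0,0,0],-1,1],[[0,0,0],-1,1],[[0,0,0],-1,1],[[0,0,0],-1,1],[[0,0,0],-1,1],[[0,0,0],-1,1]]' >/dev/null; python3 -m pendant '[[[0,0,0],-1,1],[[0,0,0],-1,1],[[0,0,0],-1,1],[[0,0,0],-1,1],[[0,0,0],-1,1],[[0,0,0],-1,1],[[0,0,0],-1,1],[[0,0,0],0,1]]'
python3 where.py 0 113 167
```

```text
clock: 15.8
tcp_pos: [0.607, 0.0427, 0.2001]
orientation: [-0.004, 0.714, 0.7, 0.004]
wrist_force: [0.2, 0.1, 0.3]
finger_gap: 0.0002
t 15.8 tcp fix mm [ 1.4 99.4] z 200.1 F [0.2 0.1 0.3] gap 0.0
toolx yaw rel fix deg 91.45 tilt -0.9999
units of 20mm in tool: [ 0.66 -0.05  1.66]
```

```bash
python3 -m pendant '[[[0.33,-0.05,0.83],0.24,1],[[0.33,0,0.83],0,1],[[0.35,0,0.5],0,1],[[0.38,0,0.17],0,1],[[0.36,0,0.21],0,1],[[0.34,0,0.25],0,1],[[0.31,0,0.28],0,1],[[0,0,0],0,1]]'
python3 where.py 0 153 133; python3 - <<'E'
from workcell import env; import cv2
r=env.read_camera("side");a=r["color"][110:230,160:340]; cv2.imwrite("pics/e_side.png",cv2.resize(a,None,fx=4,fy=4,interpolation=cv2.INTER_CUBIC))
E
```

```text
clock: 16.8
tcp_pos: [0.6079, 0.0922, 0.1388]
orientation: [-0.004, 0.722, 0.692, 0.004]
wrist_force: [0.6, -0.9, -0.4]
finger_gap: 0.0001
t 16.8 tcp fix mm [1.000e-01 1.489e+02] z 138.8 F [ 0.6 -0.9 -0.4] gap 0.0
toolx yaw rel fix deg 90.12 tilt -0.9999
units of 20mm in tool: [ 0.2  -0.    0.29]
```

View pics/e_side.png

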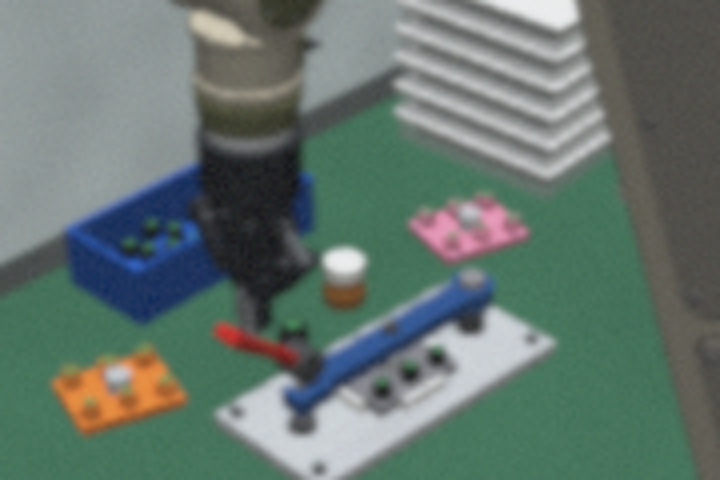

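The lever is following: its tip has moved out and down to (220,332). I carry on along the arc.

```bash
python3 -m pendant '[[[0.26,0,0.31],0,1],[[0.24,0,0.34],0,1],[[0.2,0,0.36],0,1],[[0.17,0,0.38],0,1],[[0.12,0,0.4],0,1],[[0.08,0,0.4],0,1],[[0.04,0,0.3],0,1],[[0,0,0],0,1]]'
python3 where.py 0 170 86
```

```text
clock: 17.85
tcp_pos: [0.6081, 0.114, 0.0886]
orientation: [-0.005, 0.723, 0.691, 0.003]
wrist_force: [0.8, 0.2, -0.1]
finger_gap: 0.0
t 17.85 tcp fix mm [ -0.7 170.7] z 88.6 F [ 0.8  0.2 -0.1] gap 0.0
toolx yaw rel fix deg 90.07 tilt -0.9999
units of 20mm in tool: [-0.04  0.04  0.13]
```

```bash
python3 -m pendant '[[[0,0,0.1],0,1],[[0,0,0.1],0,1],[[0,0,0],0,1]]'; python3 -m pendant '[[[0,0,0.15],0,1],[[0,0,0],0,1]]';python3 where.py;  python3 - <<'E'
from workcell import env; import cv2
for n in ("side","wrist"):
    r=env.read_camera(n);a=r["color"][110:230,160:340] if n=="side" else r["color"]; cv2.imwrite(f"pics/f_{n}.png",cv2.resize(a,None,fx=4 if n=="side" else 1.5,fy=4 if n=="side" else 1.5,interpolation=cv2.INTER_CUBIC))
E
```

```text
clock: 18.23
tcp_pos: [0.6084, 0.1139, 0.0878]
orientation: [-0.004, 0.723, 0.691, 0.004]
wrist_force: [-5.5, -0.5, 14.7]
finger_gap: -0.0002
clock: 18.48
tcp_pos: [0.6086, 0.114, 0.0873]
orientation: [-0.003, 0.723, 0.691, 0.005]
wrist_force: [-10.2, -2.1, 28.0]
finger_gap: -0.0001
t 18.475 tcp fix mm [ -0.3 170.7] z 87.3 F [-10.2  -2.1  28. ] gap -0.0
toolx yaw rel fix deg 90.08 tilt -0.9999
```

View pics/f_side.png

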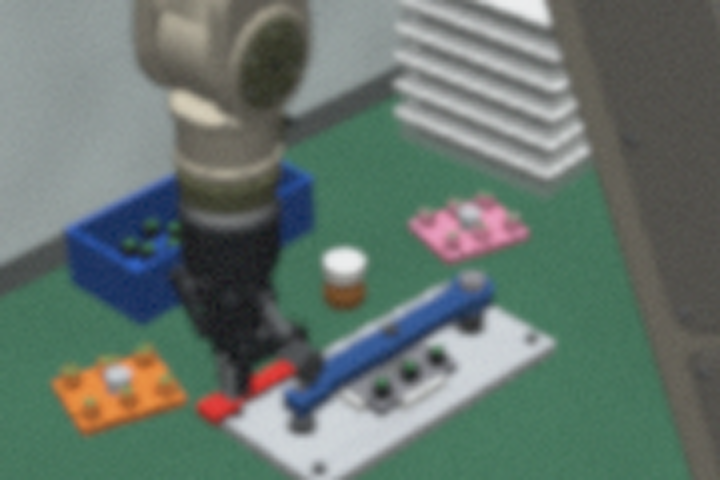

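View pics/f_wrist.png

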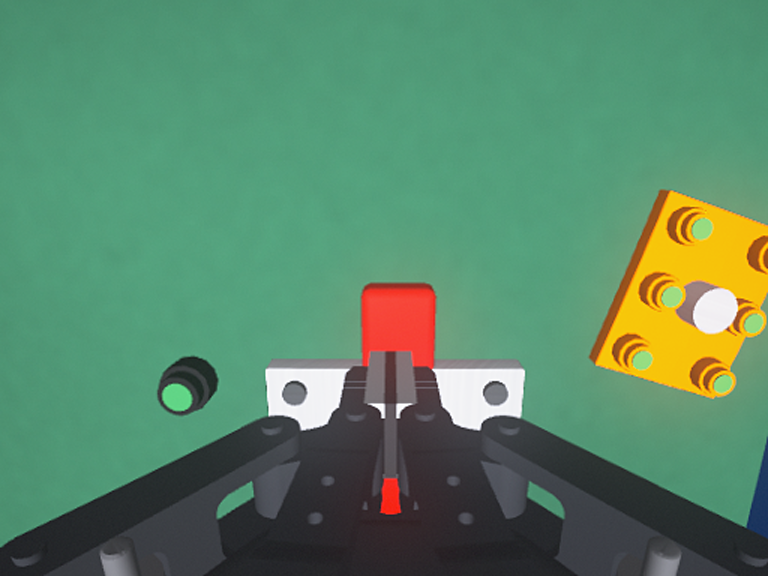

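The lever is level: z is 87.3 mm against an expected 88 mm at the stop, and the force is 28 N and climbing, so it is on its stop. I lift straight up, go clear and check.

```bash
python3 -m pendant '[[[0,0,-0.5],0,1],[[0,0,-1],0,1],[[0,0,-1],0,1],[[0,0,-1],0,1],[[0,0,-1],0,1],[[0,0,-1],0,1],[[0,0,-1],0,1],[[0,-0.7,-0.5],0,1],[[0,-0.9,0],0,1],[[0,-0.9,0],0,1],[[0,-0.9,0],0,1],[[0,-0.9,0],0,1]]' >/dev/null; python3 -m pendant '[[[0,-0.5,0],0,1],[[0,0,0],0,1],[[0,0,0],0,1]]';python3 where.py;  python3 - <<'E'
from workcell import env; import cv2
for n in ("side","wrist","top"):
    r=env.read_camera(n);k=3.5
    a=r["color"][120:250,160:340] if n=="side" else r["color"] if n=="wrist" else r["color"][120:270,160:340]
    k=1.5 if n=="wrist" else 3.5; cv2.imwrite(f"pics/g_{n}.png",cv2.resize(a,None,fx=k,fy=k,interpolation=cv2.INTER_CUBIC))
E
```

```text
clock: 20.45
tcp_pos: [0.5133, 0.1168, 0.2225]
orientation: [-0.004, 0.723, 0.691, 0.004]
wrist_force: [0.6, 0.5, -0.4]
finger_gap: 0.0003
t 20.45 tcp fix mm [-95.6 169.2] z 222.5 F [ 0.6  0.5 -0.4] gap 0.0
toolx yaw rel fix deg 90.07 tilt -0.9999
```

View pics/g_side.png

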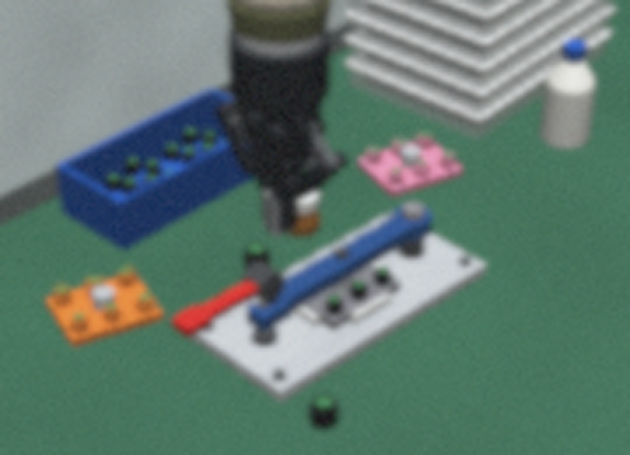

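View pics/g_wrist.png

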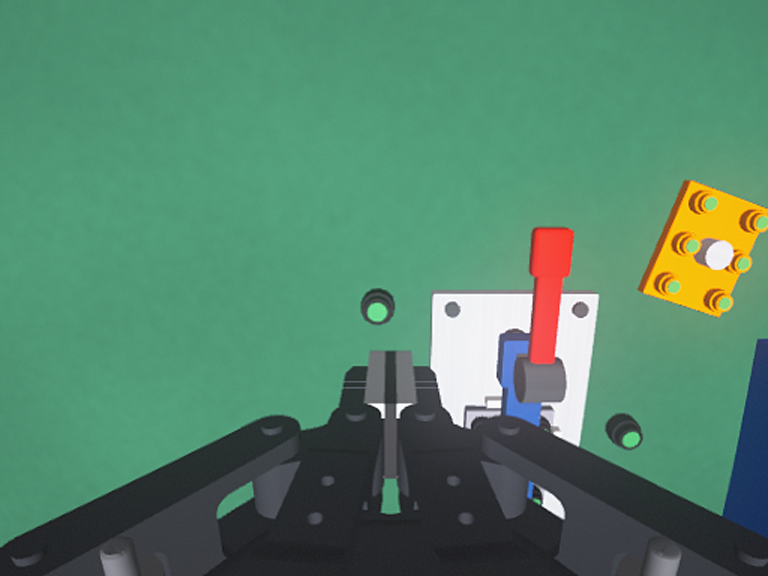

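View pics/g_top.png

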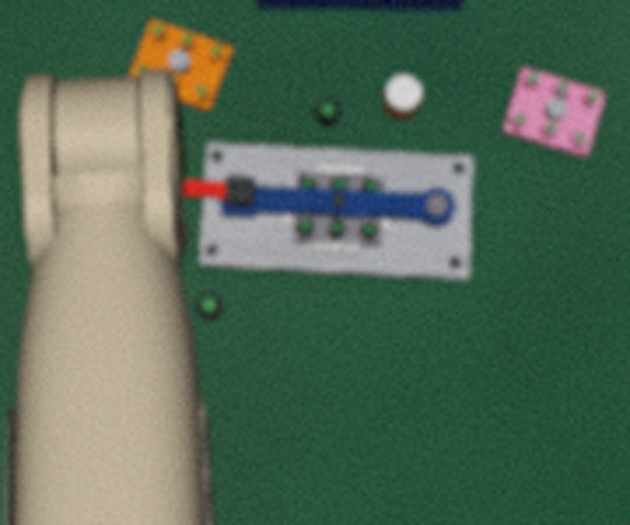

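Strap home, lever level and parallel to the plate edge, carrier in its nest, spares in place. One numeric check of the lever tip, then I hand in.

```bash
python3 - <<'E'
from h import *
from workcell import env
p=np.load("p.npy"); r=env.read_camera("side"); hsv=cv2.cvtColor(r["color"],cv2.COLOR_BGR2HSV)
m=cv2.inRange(hsv,(0,150,90),(8,255,255))|cv2.inRange(hsv,(172,150,90),(180,255,255)); m[:, 300:]=0
q=np.argwhere(m[150:260,180:260])+[150,180]; i=q[:,1]<=q[:,1].min()+4; print("seen red tip",q[i].mean(0)[::-1],"mean",q.mean(0)[::-1])
for e in (0,.09,.2): print(e,proj(r,fx(p,(0,.102+.1*np.cos(e),.082+.1*np.sin(e)))).round(1))
env.hand_in(); print(env.get_state()["clock"])
E
```

```text
seen red tip [212.40740741 211.18518519] mean [220.08181818 207.51818182]
0 [[211.3 214.3]]
0.09 [[211.3 211.9]]
0.2 [[211.5 208.9]]
the job is handed in; nothing more can be done
the job is handed in; nothing more can be done
```

The carrier is clamped and the job is handed in, at about 20.5 s of the 45 s allowed. I pushed the strap home with the side of the shut fingers, then pressed the lever down with the fingertips and moved clear. No verdict came back.

**What the last checks showed**
- **Strap:** the wrist camera measured it at 0.006 rad, taken after the push and before the lever. The limit is 0.05. It still looked home in the final pictures.
- **Lever:** pressing it ended at a hard stop, with the fingertips at z = 87.3 mm (about 88 expected at the stop) and 28 N on the wrist.
- **Surroundings:** the carrier looked seated in its nest and both spare lenses and the jar looked in place. I did not re-measure their positions, and I did not look again at the tray, driver or tweezers after the first pictures.
- **Robot:** it ended clear, with the fingertips at z ≈ 0.22 m and a wrist force under 1 N.

**Problems and disagreements**
- **Stuck arm:** my first try at the lever stalled because joint 6 reached its range limit at 3.141. I backed off, turned the tool 90° and repeated the push.
- **Lever angle:** the last check, from the side camera, put the lever tip about 3 px above where a fully level lever should appear. That would mean roughly 0.1 rad short, or about 1.02 rad against the required 1.04. My fit to that camera was already off by up to about 1 px, and the stop contact points to fully down, so I trusted the contact.
- **Pad force:** I could not measure how hard the pad presses on the carrier.

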